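Start the clamp screw of the modelling turntable

ROBOT

A 6-joint arm with a two-finger parallel gripper is mounted at the origin on the work surface. World frame = base frame: x ahead of the robot, y to its left, z up, the work surface at z = 0. Lengths are in mm, angles in rad, forces in N, time in s.
With the tool pointing down it reaches from about 275 to 1000 mm from the base axis. Payload 8.4 kg.
Tool frame: the origin (TCP) lies midway between the tips of the shut fingers; the grasp point (between the pads) lies 19 mm behind it; z points along the fingers, y is the line along which they close (so a half turn about z gives the same grasp; the last joint's range is limited). The gripper opens to 85 mm and grips with 20 to 120 N. Pads are 22 mm wide; open, the fingers measure 114 mm over their backs; the gripper's body (76 mm by 85 mm) begins 54 mm behind the grasp point. The pads swing forward as they close: fully open they stand 13 mm farther back than shut.
Start: joints at [1.135, 0.353, 1.633, -0, 1.155, -0.002], TCP at [262.7, 567.112, 231.281] pointing down, gripper open.
Joint ranges: [-2.63, 2.63], [-0.92, 2.1], [0.06, 2.66], [-1.3, 4.44], [0, 2.69], [-3.02, 3.02]. Speed limits (rad/s): [2.22, 2.22, 2.79, 3.14, 3.14, 3.14].

INTERFACE

Orientations are given as [roll, pitch, yaw] about the fixed x, y, z axes, in that order (R = Rz(yaw) Ry(pitch) Rx(roll)).
In Python, from rig import r, imaging gives the robot as it stands. The module is installed in compiled form; this text tells all that it offers.
- The arm moves only by the tool arm_command, never from a script. Its argument "deltas" is a list of rows, each an object of numbers: "hand": the finger opening in mm, from 0 to 85.4; "tx", "ty", "tz": the shift along the tool's x, y, z in mm; "wx", "wy", "wz": the turn, a rotation vector about the tool's x, y, z in rad. A call has 1 to 8 rows; each row shifts and turns the commanded pose from where the row before left it, along the tool's axes as they then stand; what a row does not reach is not made up. A row lasts 1/8 s, in which the tool goes at most 62.5 mm and 10.7 degrees, less where a joint would pass 70% of its speed; a pose out of reach is approached as far as the arm can. A call with a gripper value outside its range is refused whole. The fingers move at their own pace and stop on an object; "squeeze" is the grip in N (left out, the last holds). Time passes only in rows, so rows that do not move let the fingers close. It gives the time, the measured TCP pose, the force, the opening and the grip force at its end, in the units of the state.
- r.sense(): the state, without advancing time (a new reading comes with each control period).
- imaging.grab_frame(name): name is "scene" or "side" or "wrist"; returns a dict with "image" (420x560x3 uint8, red, green, blue), "mtx" (3x3 intrinsics, pixels), "world_to_cam" (4x4, takes a point from world to camera coordinates). Camera axes: x right, y up, looking along -z (the intrinsics and any distortion apply to the point x, -y, -z); pixel columns grow to the right and rows downward; lengths in mm; the calibration is good to about 2 mm. A picture is of the moment at which its call begins. There is no depth.
- r.sign_off(): hands the job in; it is judged then, once.
The state is a dict: "clock": time; "qpos": joint angles; "qvel": joint speeds; "joint_efforts": joint torques, N m; "eef_pos": TCP position; "tcp_rot": TCP orientation; "contact_force": force on the tool from outside, world axes, zero at the start; "wrist_torque": the same for the moment, N m; "opening": opening from 0.0 (shut) to 1.0 (fully open); "grasp_force": force on a finger pad.
Only numpy, scipy, OpenCV 4.12 (cv2) and the standard library are available. Lean on these libraries where they do the work, as an engineer would, in place of code of your own. Each camera call takes 0.05 s, during which the arm holds its last target. There are 200 camera calls.

TASK

Get the clamp of the modelling turntable ready for a board: lift the spring plunger by its knob, swing the turntable head clockwise (seen from above) to the next index slot so that the clamp comes round to the robot's side, and let the plunger drop fully home. The clamp screw is only standing in its threaded boss: turn it backward (anticlockwise) until you feel its thread drop, then forward (clockwise) one full turn counted from the drop, so that it is just started. Finish still gripping the screw's key head and hold it there, with the turntable locked and the other things on the bench left where they are.

Things in the scene. Friction and masses are not known exactly. Their poses are not given: they have to be found in the camera images.
- turntable_base: Dark round base of the bench turntable, 320 mm across, 30 mm high, fixed to the bench. Origin: centre of its underside on the bench; z up. Six index slots (13 mm wide along the ring, 16 mm deep) are cut every 60 degrees in the steel ring of 136 mm radius in its top face.
- turntable_head (a joint): Angle of the turntable head on the base, rad, growing clockwise seen from above; 0 at the start with the plunger in its slot, slots every 1.047 rad, so the next slot clockwise is at 1.047. Drags lightly (about 0.12 N m).
- head_centre (a point): Point on the turntable's upright axis, on the top face of the head (an aluminium disc 244 mm across, its face 52 mm above the bench).
- plunger (a joint): Lift of the index plunger, m: 0 fully home in a slot, 0.011 needed for its round-nosed 10 mm pin to clear the ring, 0.016 at the upper stop. Its spring presses down with 4 N at home and 9 N at 0.014. Let go over a slot it drops in by itself from up to about 3 mm off; let go between slots it rests on the ring at about 0.011.
- plunger_knob (a point): Middle of the plunger's black round pull knob, 28 mm across, reaching 19 mm below and 7 mm above this point (which is 83 mm above the bench when home), on the arm at the head's rim, 136 mm from the axis. Free space all round it, the housing below is narrower (22 mm, top 21 mm under this point); grasp from above and lift. It goes round with the head and rises with the plunger.
- clamp_screw: Steel clamp screw standing upright in the clamp's threaded boss, 78 mm from the turntable's axis, 90 degrees anticlockwise of the plunger; goes round with the head. Right-hand thread, 6 mm pitch, 30 mm across. Origin on its axis at the lower end of the thread; x along the flat key head, z up. About 0.36 kg; free to turn, rise and fall, it falls by its own weight when the thread start is reached.
- screw_key (a point): Middle of the screw's flat upright key head, gripped from above across its thickness: 64 mm long along the body's x axis, 12 mm thick along y, 28 mm high (14 mm above and below this point). The upper face of the 40 mm round collar is 21 mm below this point. Nothing stands higher within 120 mm.
- screw_turn (a joint): Turn of the screw, rad, counted through whole turns; grows when turned forward (clockwise from above). Starts between 0.7 and 2.4 with the thread end resting on top of the boss's thread; the thread drops when turned back to about 0 (complete by -0.15); just started by one turn it reads 6.28.
- screw_lift (a joint): Height of the screw, m: 0 just after its thread has dropped. Before, it rides on the boss's thread at 0.006 x (1 - screw_turn / 6.28): turned back it rises to 0.006, then falls 6 mm to 0. Turned forward from there it goes down 0.006 a turn, so -0.006 after one turn. At -0.0105 its collar meets the clamp strap.
- water_bowl: Bystander: white bowl, 100 mm across, 45 mm high, beside the turntable. Origin under its centre.
- palette_knife: Bystander: palette knife with wooden handle, 210 mm long, lying beside the turntable.
- wood_block: Bystander: wooden sanding block, 90 x 45 x 30 mm, beside the turntable.
- flat_brush: Bystander: brush, 240 mm long, lying on the robot's side of the bench, left.
- paint_jar: Bystander: lidded jar, 70 mm across, 85 mm high. Origin under its centre.
- medium_tin: Bystander: steel tin, 76 mm across, 100 mm high. Origin under its centre.
- mallet: Bystander: wooden mallet, 270 mm long, lying.
- modelling_board: Bystander: plywood board, 200 x 160 x 18 mm, with a plaster relief on it, lying on the bench.

How it is judged (in metres and radians):
On the way, in this order (a step that is already met when the one before it is completed fails the run):
1. the plunger is lifted clear of its slot (value of joint plunger above 0.009 m), for 0.05 s.
2. the head is swung to the next slot clockwise and the plunger has dropped home there (value of joint turntable_head between 1.007 and 1.087 rad and value of joint plunger below 0.002 m), for 0.2 s.
3. the screw is turned backward until its thread has dropped (value of joint screw_turn between -2.5 and 0 rad and value of joint screw_lift below 0.0028 m and value of joint plunger below 0.002 m), for 0.1 s.
4. the screw is turned forward about one turn in the thread (value of joint screw_turn between 5 and 7.4 rad and value of joint screw_lift between -0.0085 and -0.003 m), for 0.2 s.
At the end, for the whole second after the job is handed in: The fingers still grip the screw (over 1 N) and it stands still, started by one turn from the drop (0.8 to 1.18 turns, 3 to 8.5 mm below the drop level); the plunger is home (within 2 mm) and the head is at the next slot clockwise (within 0.04 rad) (all of step 2 and all of step 4 and contact force between the fingers and clamp_screw above 1 N and linear speed of clamp_screw below 0.02 m/s and angular speed of clamp_screw below 0.2 rad/s); the arm keeps its last pose, push and grip.
It fails at once if a bystander is moved by more than 40 mm (distance of any of water_bowl, palette_knife, wood_block, flat_brush, paint_jar, medium_tin, mallet, modelling_board from where it was at the start of the episode above 0.04 m).
It also fails if it takes over 72 s, if anything falls off the work surface, if the arm or the gripper's body presses on something with over 40 N, if the wrist force passes 120 N, or if a joint passes its speed limit or range.

## Working session

There is one attempt and no reset: what is moved stays moved. The work goes in short steps, Python scripts to look and compute and a tool call to move; the robot and the scene stay as the last step left them, time stands still between calls to the robot, and variables do not carry over. Pictures are saved under pics/ and viewed, at most 10 in all, crops included, and the job is handed in when it is done.

Besides the shell and the picture viewer there is one more tool, called after "Emit:" by a JSON object that holds its "fn" and its "kwargs", one argument or row to a line. arm_command: Moves the arm, as the interface text tells. Its arguments: {"type":"object","properties":{"deltas":{"type":"array"},"squeeze":{"type":"number"}},"required":["deltas"]}

```bash
mkdir -p pics; cat > h.py <<'E'
import numpy as np, cv2
from rig import r, imaging
def grab(n,f=None):
    d=imaging.grab_frame(n)
    if f: cv2.imwrite('pics/'+f,d['image'][:,:,::-1])
    return d
def ray(d,u,v):
    K=d['mtx'];T=d['world_to_cam'];R=T[:3,:3];c=-R.T@T[:3,3]
    p=np.linalg.inv(K)@[u,v,1];return c,R.T@np.array([p[0],-p[1],-p[2]])
def onz(d,u,v,z):
    c,q=ray(d,u,v);return c+q*(z-c[2])/q[2]
def proj(d,P):
    T=d['world_to_cam'];p=T[:3,:3]@P+T[:3,3];q=d['mtx']@[p[0],-p[1],-p[2]];return q[:2]/q[2]
E
python3 - <<'E'
from h import *
a=grab('scene','s0.png');b=grab('side','d0.png');c=grab('wrist','w0.png')
im=np.vstack([np.hstack([a['image'],b['image']])])
cv2.imwrite('pics/ab.png',cv2.resize(im[:,:,::-1],(800,300)))
for d in(a,b,c):print(ray(d,280,210),d['mtx'].tolist())
print(r.sense())
E
```

```text
(array([1476.16041962,  460.319826  , 1161.39391603]), array([-0.62295762, -0.31783617, -0.71491503])) [[448.47671112207496, 0.0, 283.70144330924893], [0.0, 448.47671112207496, 204.8588558113831], [0.0, 0.0, 1.0]]
(array([  504.7892158 , -1139.59157064,   963.9982011 ]), array([ 0.03953152,  0.80455749, -0.59277454])) [[432.4405404104148, 0.0, 281.2878607303392], [0.0, 432.4405404104148, 216.81387946679286], [0.0, 0.0, 1.0]]
(array([193.05555754, 600.96273661, 372.18238585]), array([ 0.26200951, -0.12552236, -0.95696159])) [[371.579767235541, 0.0, 280.66287700739775], [0.0, 371.579767235541, 214.9454820233869], [0.0, 0.0, 1.0]]
{'clock': 0.15, 'qpos': array([ 1.13458285e+00,  3.53519012e-01,  1.63398050e+00, -3.92666598e-07,
        1.15521605e+00, -2.38512587e-03]), 'qvel': array([ 0.00035361, -0.00343329, -0.00239426, -0.00014017, -0.00234012,
        0.00179054]), 'joint_efforts': array([ 4.70947925e-04, -6.05629349e+01, -3.42338634e+01,  1.35478226e-04,
        6.15141369e-03,  2.40933929e-05]), 'eef_pos': array([262.5475573 , 566.75970302, 230.70807586]), 'tcp_rot': array([-3.14046975e+00, -2.31920928e-06,  2.70776446e+00]), 'contact_force': array([-0.0583021 ,  0.35857254, -0.97548471]), 'wrist_torque': array([-0.00887296,  0.03380248,  0.0281809 ]), 'grasp_force': 0.0, 'opening': 0.9973713963853128}
```

View pics/s0.png

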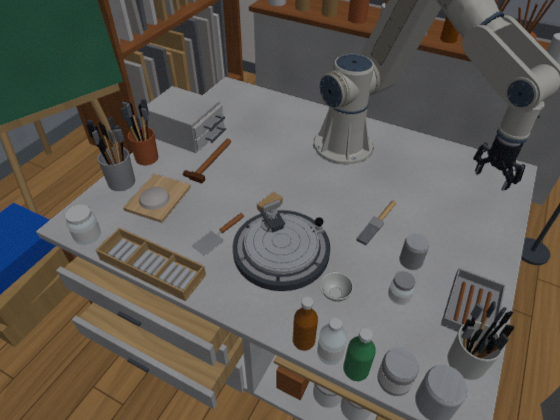

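View pics/d0.png

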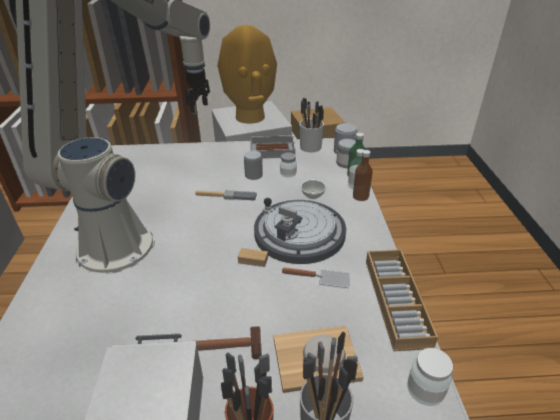

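The scene view shows the turntable at (282,247), the black knob at (319,222) and the clamp near (271,212). The side view shows the table at (300,228), the knob at (267,202) and the clamp at (288,220). I'll zoom in on both.

```bash
python3 - <<'E'
from h import *
a=cv2.imread('pics/s0.png')[180:290,225:340];b=cv2.imread('pics/d0.png')[185:265,245:355]
cv2.imwrite('pics/z.png',np.hstack([cv2.resize(a,(400,383),interpolation=3),np.vstack([cv2.resize(b,(400,291),interpolation=3),np.zeros((92,400,3),np.uint8)])]))
E
```

```text
(no output)
```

View pics/z.png

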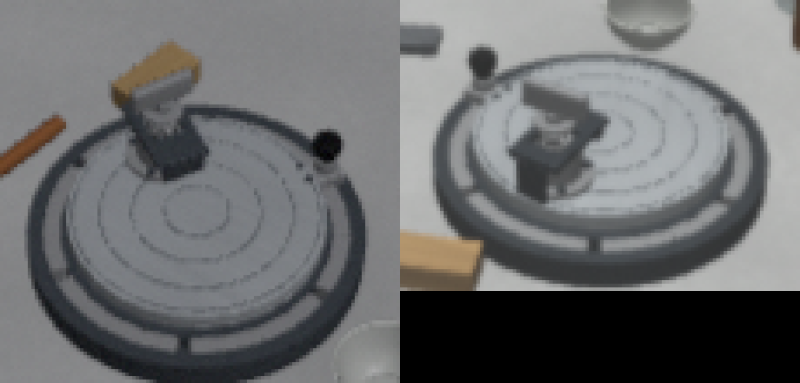

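The crop gives these pixels, taken back to full frame. Scene: knob (319,221.4), key (272.4,206), disc centre (281.6,240.7). Side: knob (267.6,201.5), key (288.2,212), disc centre about (300,221.6).

```bash
cat >> h.py <<'E'
def tri(*obs):
    A=np.zeros((3,3));B=np.zeros(3)
    for d,u,v in obs:
        c,q=ray(d,u,v);q=q/np.linalg.norm(q);M=np.eye(3)-np.outer(q,q);A+=M;B+=M@c
    return np.linalg.solve(A,B)
E
python3 - <<'E'
from h import *
a=grab('scene');b=grab('side')
k=tri((a,319,221.4),(b,267.6,201.5));s=tri((a,272.4,206),(b,288.2,212));c=onz(a,281.6,240.7,52)
print(k,s,c,onz(b,300,221.6,52))
for p in(k,s):
    v=p-c;print(np.hypot(*v[:2]),np.degrees(np.arctan2(v[1],v[0])))
# key direction from end points scene crop (130,103)-(198,82)
for d,o,sc,P in((a,(225,180),3.478,[(130,103),(198,82)]),(b,(245,185),3.636,[(125,90),(189,106)])):
    e=[onz(d,o[0]+x/sc,o[1]+y/sc,s[2]) for x,y in P];v=e[1]-e[0];print(np.hypot(*v[:2]),np.degrees(np.arctan2(v[1],v[0])))
print(r.sense()['clock'])
E
```

```text
[521.5435323  116.7624418   79.41212264] [583.0488423  -25.80017545 136.80714039] [630.41204536  36.05643616  52.        ] [630.3192426   26.43065252  52.        ]
135.5205242139519 143.44985623187227
77.90708185585358 -127.44104444122986
68.52574777307561 141.61496766649043
61.15287106488189 -26.72848143804944
0.25
```

Both points check out. The knob is 135.5 mm from the centre at z≈79, and the key is 78 mm out and 90° anticlockwise of the knob. Next I move above the knob.

Emit:
{"fn": "arm_command", "kwargs": {
  "deltas": [
    {"tx":-35,"ty":-25,"hand":85},
    {"tx":-35,"ty":-25},
    {"tx":-35,"ty":-25},
    {"tx":-35,"ty":-25},
    {"tx":-35,"ty":-25},
    {"tx":-35,"ty":-25},
    {"tx":-35,"ty":-25},
    {"tx":-35,"ty":-25}
  ],
  "squeeze": 60
}}

```text
schema error: expected keys hand, tx, ty, tz, wx, wy, wz
```

Emit:
{"fn": "arm_command", "kwargs": {
  "deltas": [
    {"tx":-36,"ty":-25,"tz":7},
    {"tx":-36,"ty":-25,"tz":7},
    {"tx":-36,"ty":-25,"tz":7},
    {"tx":-36,"ty":-24,"tz":7},
    {"wz":0.1},
    {"wz":0.1},
    {"tz":0}
  ]
}}

```text
schema error: expected keys hand, tx, ty, tz, wx, wy, wz
```

```bash
python3 - <<'E'
from h import *
c=grab('wrist','w1.png');s=r.sense();print(s['eef_pos'],s['tcp_rot'],s['clock'])
print(proj(c,np.array([521.5,116.8,90])),proj(c,np.array([583,-25.8,151])))
E
```

```text
[262.63978848 566.96977463 231.04098695] [-3.14111045e+00  3.26544486e-06  2.70780132e+00] 0.3
[ 15.30390951 560.40587394] [-96.53921938 700.16393346]
```

View pics/w1.png

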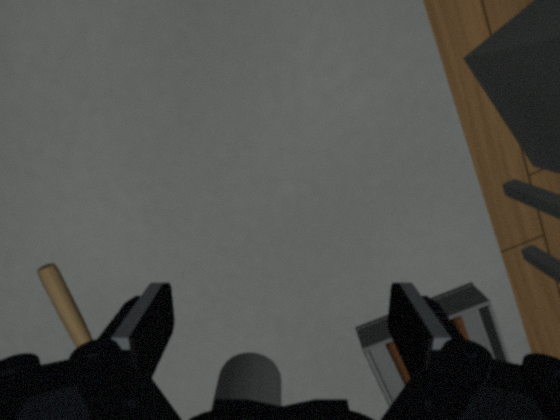

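The call was refused because every row needs all the keys, so nothing moved. The picture is still the start pose: pads at (150,310) and (405,310), tin at (249,380). I'm resending the move with full rows.

Emit:
{"fn": "arm_command", "kwargs": {
  "deltas": [
    {"hand":85,"tx":-35,"ty":-25,"tz":0,"wx":0,"wy":0,"wz":0},
    {"hand":85,"tx":-35,"ty":-25,"tz":0,"wx":0,"wy":0,"wz":0},
    {"hand":85,"tx":-35,"ty":-25,"tz":0,"wx":0,"wy":0,"wz":0},
    {"hand":85,"tx":-35,"ty":-25,"tz":0,"wx":0,"wy":0,"wz":0},
    {"hand":85,"tx":-35,"ty":-25,"tz":0,"wx":0,"wy":0,"wz":0},
    {"hand":85,"tx":-35,"ty":-25,"tz":0,"wx":0,"wy":0,"wz":0},
    {"hand":85,"tx":-35,"ty":-25,"tz":0,"wx":0,"wy":0,"wz":0},
    {"hand":85,"tx":-35,"ty":-25,"tz":0,"wx":0,"wy":0,"wz":0}
  ],
  "squeeze": 60
}}

```text
clock: 1.3
eef_pos: [433.3, 266.7, 231.4]
tcp_rot: [3.141, 0.0, 2.708]
contact_force: [1.4, 0.7, 0.5]
opening: 0.999
grasp_force: 0.0
```

Emit:
{"fn": "arm_command", "kwargs": {
  "deltas": [
    {"hand":85,"tx":-36,"ty":-25,"tz":7,"wx":0,"wy":0,"wz":0},
    {"hand":85,"tx":-36,"ty":-25,"tz":7,"wx":0,"wy":0,"wz":0},
    {"hand":85,"tx":-36,"ty":-25,"tz":7,"wx":0,"wy":0,"wz":0},
    {"hand":85,"tx":-36,"ty":-24,"tz":7,"wx":0,"wy":0,"wz":0},
    {"hand":85,"tx":0,"ty":0,"tz":0,"wx":0,"wy":0,"wz":0.1},
    {"hand":85,"tx":0,"ty":0,"tz":0,"wx":0,"wy":0,"wz":0.1},
    {"hand":85,"tx":0,"ty":0,"tz":0,"wx":0,"wy":0,"wz":0}
  ]
}}

```text
clock: 2.17
eef_pos: [521.8, 117.4, 203.2]
tcp_rot: [-3.142, -0.0, 2.508]
contact_force: [-0.4, -0.7, 0.5]
opening: 0.993
grasp_force: 0.0
```

```bash
python3 - <<'E'
from h import *
c=grab('wrist','w2.png');s=r.sense();print(s['eef_pos'],s['tcp_rot'],s['clock'])
print(proj(c,np.array([521.5,116.8,90])),proj(c,np.array([583,-25.8,151])))
E
```

```text
[521.73933474 117.54736857 203.28569123] [-3.14156967e+00  2.26690545e-05  2.50988672e+00] 2.225
[277.6636041  210.70336718] [160.10874014 428.46964341]
```

View pics/w2.png

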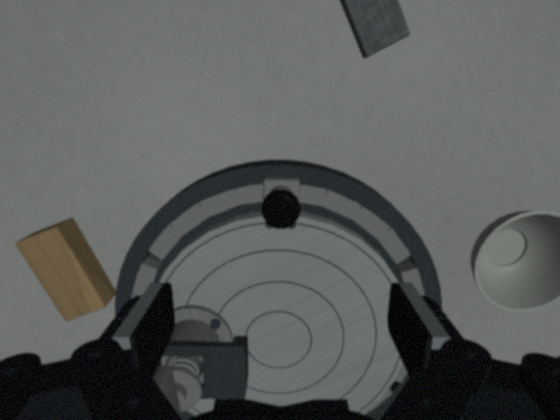

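In the wrist view the knob top is at (281,209), about 2 mm from the prediction, and the ring centre is at (278,339). I'll refine both.

```bash
python3 - <<'E'
from h import *
c=grab('wrist');im=c['image'].astype(int)
m=(im[150:260,230:340].max(2)<28).astype(np.uint8)
n,l,st,ce=cv2.connectedComponentsWithStats(m);i=1+np.argmax(st[1:,4]);print(st[i],ce[i]+[230,150])
k=onz(c,*(ce[i]+[230,150]),86);o=onz(c,278,339,52);s=r.sense()
print(k,o,np.hypot(*(k-o)[:2]),np.degrees(np.arctan2(*(k-o)[[1,0]])))
y=s['tcp_rot'][2];d=(k-s['eef_pos']);print('tool',d[0]*np.cos(y)+d[1]*np.sin(y),d[0]*np.sin(y)-d[1]*np.cos(y))
E
```

```text
[  32   40   38   38 1096] [280.25       208.72536496]
[522.3554337  118.58470186  86.        ] [630.88742075  36.51768459  52.        ] 136.0668495149575 142.90506458554805
tool 0.044079947771037076 1.12346098801335
```

The knob is 136.07 mm from the axis, as it should be. I descend 142 mm and close.

Emit:
{"fn": "arm_command", "kwargs": {
  "deltas": [
    {"hand":85,"tx":0,"ty":1,"tz":35,"wx":0,"wy":0,"wz":0},
    {"hand":85,"tx":0,"ty":0,"tz":40,"wx":0,"wy":0,"wz":0},
    {"hand":70,"tx":0,"ty":0,"tz":37,"wx":0,"wy":0,"wz":0},
    {"hand":60,"tx":0,"ty":0,"tz":20,"wx":0,"wy":0,"wz":0},
    {"hand":50,"tx":0,"ty":0,"tz":10,"wx":0,"wy":0,"wz":0},
    {"hand":10,"tx":0,"ty":0,"tz":0,"wx":0,"wy":0,"wz":0},
    {"hand":10,"tx":0,"ty":0,"tz":0,"wx":0,"wy":0,"wz":0},
    {"hand":10,"tx":0,"ty":0,"tz":0,"wx":0,"wy":0,"wz":0}
  ]
}}

```text
clock: 3.28
eef_pos: [522.3, 118.4, 61.8]
tcp_rot: [3.141, 0.0, 2.508]
contact_force: [-1.4, 0.3, -1.2]
opening: 0.308
grasp_force: 59.4
```

Emit:
{"fn": "arm_command", "kwargs": {
  "deltas": [
    {"hand":10,"tx":0,"ty":0,"tz":0,"wx":0,"wy":0,"wz":0},
    {"hand":10,"tx":0,"ty":0,"tz":0,"wx":0,"wy":0,"wz":0},
    {"hand":10,"tx":0,"ty":0,"tz":0,"wx":0,"wy":0,"wz":0}
  ]
}}

```text
clock: 3.65
eef_pos: [522.4, 118.5, 61.8]
tcp_rot: [3.141, 0.0, 2.508]
contact_force: [-4.1, -0.5, 6.8]
opening: 0.304
grasp_force: 60.0
```

The grip is good, with an opening of about 26 mm at 60 N. I lift 13.5 mm.

Emit:
{"fn": "arm_command", "kwargs": {
  "deltas": [
    {"hand":10,"tx":0,"ty":0,"tz":-4.5,"wx":0,"wy":0,"wz":0},
    {"hand":10,"tx":0,"ty":0,"tz":-4.5,"wx":0,"wy":0,"wz":0},
    {"hand":10,"tx":0,"ty":0,"tz":-4.5,"wx":0,"wy":0,"wz":0},
    {"hand":10,"tx":0,"ty":0,"tz":0,"wx":0,"wy":0,"wz":0},
    {"hand":10,"tx":0,"ty":0,"tz":0,"wx":0,"wy":0,"wz":0}
  ]
}}

```text
clock: 4.28
eef_pos: [522.2, 118.4, 74.6]
tcp_rot: [-3.141, -0.0, 2.508]
contact_force: [-0.1, 0.1, -8.8]
opening: 0.303
grasp_force: 59.5
```

The force of 8.8 N matches the spring at about 13.5 mm of lift. Now I swing clockwise in 16 steps of 3.75°.

Emit:
{"fn": "arm_command", "kwargs": {
  "deltas": [
    {"hand":10,"tx":-0.29,"ty":8.9,"tz":0,"wx":0,"wy":0,"wz":0.06545},
    {"hand":10,"tx":-0.29,"ty":8.9,"tz":0,"wx":0,"wy":0,"wz":0.06545},
    {"hand":10,"tx":-0.29,"ty":8.9,"tz":0,"wx":0,"wy":0,"wz":0.06545},
    {"hand":10,"tx":-0.29,"ty":8.9,"tz":0,"wx":0,"wy":0,"wz":0.06545},
    {"hand":10,"tx":-0.29,"ty":8.9,"tz":0,"wx":0,"wy":0,"wz":0.06545},
    {"hand":10,"tx":-0.29,"ty":8.9,"tz":0,"wx":0,"wy":0,"wz":0.06545},
    {"hand":10,"tx":-0.29,"ty":8.9,"tz":0,"wx":0,"wy":0,"wz":0.06545},
    {"hand":10,"tx":-0.29,"ty":8.9,"tz":0,"wx":0,"wy":0,"wz":0.06545}
  ]
}}

```text
clock: 5.28
eef_pos: [578.1, 161.4, 74.5]
tcp_rot: [-3.142, 0.002, 1.983]
contact_force: [3.9, -8.2, -10.3]
opening: 0.309
grasp_force: 59.7
```

Emit:
{"fn": "arm_command", "kwargs": {
  "deltas": [
    {"hand":10,"tx":0,"ty":0,"tz":0,"wx":0,"wy":0,"wz":0}
  ]
}}

```text
clock: 5.4
eef_pos: [578.6, 161.6, 74.6]
tcp_rot: [3.141, 0.002, 1.984]
contact_force: [3.2, -5.2, -9.7]
opening: 0.308
grasp_force: 59.9
```

Emit:
{"fn": "arm_command", "kwargs": {
  "deltas": [
    {"hand":10,"tx":-0.4,"ty":8.9,"tz":0,"wx":0,"wy":0,"wz":0.06545},
    {"hand":10,"tx":-0.4,"ty":8.9,"tz":0,"wx":0,"wy":0,"wz":0.06545},
    {"hand":10,"tx":-0.4,"ty":8.9,"tz":0,"wx":0,"wy":0,"wz":0.06545},
    {"hand":10,"tx":-0.29,"ty":8.9,"tz":0,"wx":0,"wy":0,"wz":0.06545},
    {"hand":10,"tx":-0.29,"ty":8.9,"tz":0,"wx":0,"wy":0,"wz":0.06545},
    {"hand":10,"tx":-0.29,"ty":8.9,"tz":0,"wx":0,"wy":0,"wz":0.06545},
    {"hand":10,"tx":-0.29,"ty":8.9,"tz":0,"wx":0,"wy":0,"wz":0.06545},
    {"hand":10,"tx":-0.29,"ty":8.9,"tz":0,"wx":0,"wy":0,"wz":0.06545}
  ]
}}

```text
clock: 6.4
eef_pos: [647.5, 171.0, 74.1]
tcp_rot: [3.141, 0.003, 1.46]
contact_force: [1.9, -7.7, -8.4]
opening: 0.309
grasp_force: 60.1
```

Emit:
{"fn": "arm_command", "kwargs": {
  "deltas": [
    {"hand":10,"tx":0,"ty":0,"tz":0,"wx":0,"wy":0,"wz":0},
    {"hand":10,"tx":0,"ty":0,"tz":0,"wx":0,"wy":0,"wz":0}
  ]
}}

```text
clock: 6.65
eef_pos: [647.6, 170.9, 74.2]
tcp_rot: [3.141, 0.003, 1.462]
contact_force: [3.1, -8.1, -9.6]
opening: 0.308
grasp_force: 60.3
```

```bash
python3 - <<'E'
from h import *
s=r.sense();k=s['eef_pos'][:2]
for o in((630.9,36.5),(630.4,35)):
    v=k-np.array(o);u=np.array([522.35,118.5])-np.array(o);print(np.hypot(*v),np.degrees(np.arctan2(u[1],u[0])-np.arctan2(v[1],v[0])))
E
```

```text
135.48066670323203 60.02414170891786
137.03127474848776 59.52551154538833
```

The head has turned 60.0°. I lower the plunger into the slot and release.

Emit:
{"fn": "arm_command", "kwargs": {
  "deltas": [
    {"hand":10,"tx":0,"ty":0,"tz":4,"wx":0,"wy":0,"wz":0},
    {"hand":10,"tx":0,"ty":0,"tz":4,"wx":0,"wy":0,"wz":0},
    {"hand":10,"tx":0,"ty":0,"tz":3,"wx":0,"wy":0,"wz":0},
    {"hand":10,"tx":0,"ty":0,"tz":0,"wx":0,"wy":0,"wz":0}
  ]
}}

```text
clock: 7.15
eef_pos: [647.6, 171.0, 63.5]
tcp_rot: [3.141, 0.003, 1.462]
contact_force: [2.0, -8.4, -5.0]
opening: 0.305
grasp_force: 60.5
```

Emit:
{"fn": "arm_command", "kwargs": {
  "deltas": [
    {"hand":50,"tx":0,"ty":0,"tz":0,"wx":0,"wy":0,"wz":0},
    {"hand":60,"tx":0,"ty":0,"tz":0,"wx":0,"wy":0,"wz":0},
    {"hand":70,"tx":0,"ty":0,"tz":0,"wx":0,"wy":0,"wz":0},
    {"hand":85,"tx":0,"ty":0,"tz":-30,"wx":0,"wy":0,"wz":0},
    {"hand":85,"tx":0,"ty":0,"tz":-50,"wx":0,"wy":0,"wz":0},
    {"hand":85,"tx":0,"ty":0,"tz":-60,"wx":0,"wy":0,"wz":0},
    {"hand":85,"tx":0,"ty":0,"tz":-40,"wx":0,"wy":0,"wz":0},
    {"hand":85,"tx":0,"ty":0,"tz":0,"wx":0,"wy":0,"wz":0}
  ]
}}

```text
clock: 8.15
eef_pos: [649.1, 173.5, 248.4]
tcp_rot: [3.135, -0.003, 1.461]
contact_force: [0.5, 0.5, -0.2]
opening: 0.996
grasp_force: 0.0
```

```bash
python3 - <<'E'
from h import *
a=grab('scene','s3.png');b=grab('side','d3.png')
print(r.sense()['eef_pos'],r.sense()['qpos'])
p=a['image'][180:290,225:340,::-1];q=b['image'][185:265,245:355,::-1]
cv2.imwrite('pics/z3.png',np.hstack([cv2.resize(p,(400,383),interpolation=3),np.vstack([cv2.resize(q,(400,291),interpolation=3),np.zeros((92,400,3),np.uint8)])]))
E
```

```text
[646.92544605 172.89109097 243.91400545] [2.58880799e-01 4.11157429e-01 1.51796729e+00 5.52127716e-05
 1.21192127e+00 3.68897137e-01]
```

View pics/z3.png

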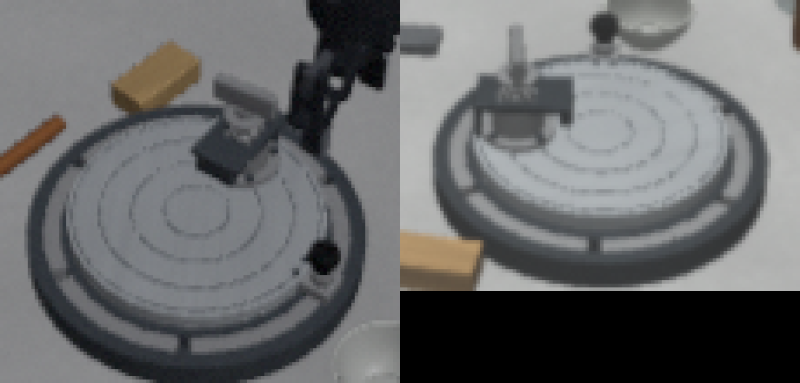

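Scene: knob at crop (321,258), key at (245,93). Side: knob at (204,28), key seen edge-on at (117,53). I triangulate from these.

```bash
python3 - <<'E'
from h import *
a=grab('scene');b=grab('side')
A=lambda x,y:(a,225+x/3.478,180+y/3.478);B=lambda x,y:(b,245+x/3.636,185+y/3.636)
k=tri(A(321,258),B(204,28));s=tri(A(245,93),B(117,53));print(k,s)
c=np.array([630.7,36.0,52])
for p in(k,s):
    v=p-c;print(np.hypot(*v[:2]),np.degrees(np.arctan2(v[1],v[0])))
e=[onz(*A(*p),s[2]+8) for p in((214,78),(277,98))];v=e[1]-e[0];print(e,np.hypot(*v[:2]),np.degrees(np.arctan2(v[1],v[0])))
S=r.sense();y=S['tcp_rot'][2];d=s-S['eef_pos'];print('tool',d[0]*np.cos(y)+d[1]*np.sin(y),d[0]*np.sin(y)-d[1]*np.cos(y),S['eef_pos'],y)
E
```

```text
[646.47385204 167.59552229  76.12872992] [551.91211747  42.29303073 138.85734516]
132.5375263682969 83.16478541093349
79.03880483123669 175.4333046342643
[array([552.00584882,  12.05714098, 146.85734516]), array([548.07837879,  74.70977944, 146.85734516])] 62.77561729423311 93.58697414606355
tool -139.93249824709793 -79.4112074746722 [646.21559249 172.65444579 242.30286556] 1.460714485889043
```

The knob is home (z≈76) and at 83.2°. The screw is 79 mm out at about 175°, with the key axis at about 93.6°. I hover over the key.

Emit:
{"fn": "arm_command", "kwargs": {
  "deltas": [
    {"hand":85,"tx":-25,"ty":-14,"tz":0,"wx":0,"wy":0,"wz":0},
    {"hand":85,"tx":-35,"ty":-21,"tz":0,"wx":0,"wy":0,"wz":0},
    {"hand":85,"tx":-35,"ty":-20,"tz":0,"wx":0,"wy":0,"wz":0},
    {"hand":85,"tx":-28,"ty":-17,"tz":6,"wx":0,"wy":0,"wz":0},
    {"hand":85,"tx":-15,"ty":-8,"tz":6,"wx":0,"wy":0,"wz":0},
    {"hand":85,"tx":0,"ty":0,"tz":0,"wx":0,"wy":0,"wz":-0.17},
    {"hand":85,"tx":0,"ty":0,"tz":0,"wx":0,"wy":0,"wz":0},
    {"hand":85,"tx":0,"ty":0,"tz":0,"wx":0,"wy":0,"wz":0}
  ]
}}

```text
clock: 9.35
eef_pos: [552.6, 44.7, 231.4]
tcp_rot: [-3.141, -0.0, 1.627]
contact_force: [0.4, -0.0, -0.8]
opening: 0.995
grasp_force: 0.0
```

```bash
python3 - <<'E'
from h import *
c=grab('wrist','w4.png');s=r.sense();print(s['eef_pos'],s['tcp_rot'],s['qpos'])
print(proj(c,np.array([552.5,44,152])))
E
```

```text
[552.54746488  44.72057997 231.45131409] [-3.14120256e+00 -4.31268863e-05  1.62815531e+00] [7.80217496e-02 2.43703669e-01 1.78541297e+00 5.70560858e-05
 1.11286514e+00 2.06375284e-02]
[279.20360974 228.90939505]
```

View pics/w4.png

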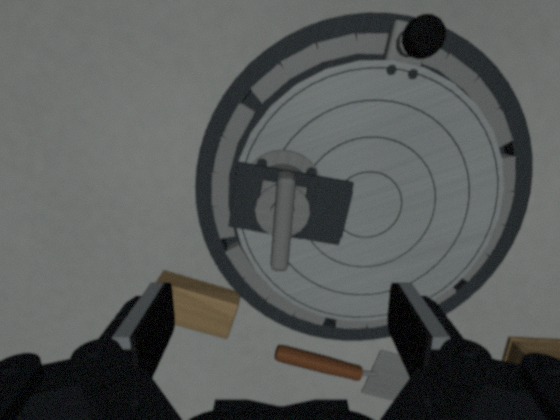

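The key runs from about (286,170) to (280,268), and the collar is around (281,208). The plunger knob is at (422,36). I turn the key ends into world points.

```bash
python3 - <<'E'
from h import *
c=grab('wrist');im=cv2.cvtColor(c['image'],cv2.COLOR_RGB2GRAY)
print(im[160:280:4,262:312:3])
for z in(124,152):print(z,onz(c,286,170,z)[:2],onz(c,280,268,z)[:2],onz(c,285.5,177,z)[:2])
print(ray(c,280,210)[0],proj(c,np.array([553.3,45.2,117])))
E
```

```text
[[ 37  64  94  92  93  91  96  99  95  92  94  94  94  93  93  91  98]
 [ 43  45  90  93  80  78  75  74  77  80  94  96  95  90  93  94  92]
 [ 45  47  43  42  41  45  51  54  62  65  68  63  78  88  93  79  49]
 [ 43  47  42  47  46  41  54  60  57  59  42  40  40  50  72  41  45]
 [ 45  43  43  43  43  46  61  67  69  68  56  43  41  46  41  43  40]
 [ 49  69  61  53  50  53  83  92  91  94  82  53  50  42  40  44  44]
 [ 74  95  94  93  82  61  83  91  92  92  85  59  37  45  43  42  43]
 [ 82  89  85  92  92  66  84  89  94  89  79  71  88  87  88  52  43]
 [ 78  90  93  92  88  67  86  93  92  88  82  82  94  83  91  47  40]
 [ 93  95  98  95  86  73  88  90  91  86  76  84  94  94  84  44  42]
 [ 95  95  94  97  83  70  89  92  93  88  78  92  97  97  92  73  46]
 [ 95  95  92  88  61  77  90  92  94  88  71  95  96  97  94  89  48]
 [ 96  94  93  78  74  77  92  93  91  85  67  90  90  94  92  90  46]
 [ 99  93  97  93  73  80  94  93  90  83  74  94  94  94  95  92  61]
 [ 91  91  93  94  70  86  94  93  93  81  75  97  96  98  96  95  47]
 [ 94  94  97  96  63  86  94  92  
[... 575 characters left out ...]
112 111 109 112 108 114 114]
 [107 111 107  79  87  92  93  90  81  93 112 111 113 113 114 114 112]
 [108 110 109  79  88  94  94  88  80  98 114 112 110 111 108 112 111]
 [109 109 107  78  91  94  90  88  79  75 103 111 110 110 111 109 110]
 [104 113 113  92  82  86  88  83  84 109  97  97 107 108 110 108 110]
 [ 96 103 108 108 109 109 108 107 112 110 108 104  88 103 110 111 109]
 [107 101  94 111 112 108 110 109 109 112 110 108 110  96  94 107 111]]
124 [555.16863991  76.46014374] [555.27957896   3.37225385] [555.12739408  71.63131529]
152 [554.46281334  81.75737789] [554.56127721  16.88827439] [554.42620564  77.47155471]
[548.8918769  123.56730145 372.99794453] [280.59129104 210.87968409]
```

The key centre is about (554.4, 46) with its axis at about 90°, so a 3° correction. I descend so the tips stay above the collar (TCP z≈123) and grip.

Emit:
{"fn": "arm_command", "kwargs": {
  "deltas": [
    {"hand":85,"tx":1,"ty":1.8,"tz":30,"wx":0,"wy":0,"wz":0.05},
    {"hand":75,"tx":0,"ty":0,"tz":35,"wx":0,"wy":0,"wz":0},
    {"hand":60,"tx":0,"ty":0,"tz":25,"wx":0,"wy":0,"wz":0},
    {"hand":50,"tx":0,"ty":0,"tz":13,"wx":0,"wy":0,"wz":0},
    {"hand":40,"tx":0,"ty":0,"tz":5,"wx":0,"wy":0,"wz":0},
    {"hand":30,"tx":0,"ty":0,"tz":0,"wx":0,"wy":0,"wz":0},
    {"hand":25,"tx":0,"ty":0,"tz":0,"wx":0,"wy":0,"wz":0}
  ],
  "squeeze": 40
}}

```text
clock: 10.32
eef_pos: [554.8, 45.6, 124.7]
tcp_rot: [3.14, -0.0, 1.58]
contact_force: [-0.9, 0.8, 0.9]
opening: 0.295
grasp_force: 0.0
```

Emit:
{"fn": "arm_command", "kwargs": {
  "deltas": [
    {"hand":0,"tx":0,"ty":0,"tz":0,"wx":0,"wy":0,"wz":0},
    {"hand":0,"tx":0,"ty":0,"tz":0,"wx":0,"wy":0,"wz":0},
    {"hand":0,"tx":0,"ty":0,"tz":0,"wx":0,"wy":0,"wz":0},
    {"hand":0,"tx":0,"ty":0,"tz":0,"wx":0,"wy":0,"wz":0}
  ]
}}

```text
clock: 10.82
eef_pos: [553.7, 45.5, 124.6]
tcp_rot: [-3.141, 0.0, 1.58]
contact_force: [-4.3, -0.0, 7.0]
opening: 0.132
grasp_force: 40.5
```

```bash
python3 - <<'E'
from h import *
s=r.sense();print(s)
a=grab('scene')['image'][180:290,225:340,::-1];b=grab('side')['image'][160:240,245:355,::-1]
cv2.imwrite('pics/z5.png',np.hstack([cv2.resize(a,(400,383),interpolation=3),np.vstack([cv2.resize(b,(400,291),interpolation=3),np.zeros((92,400,3),np.uint8)])]))
E
```

```text
{'clock': 10.825, 'qpos': array([7.92071214e-02, 3.73692476e-01, 1.87499063e+00, 1.71151000e-05,
       8.93403517e-01, 6.96056539e-02]), 'qvel': array([ 0.00021939,  0.00148386,  0.00010366,  0.00036618, -0.00188288,
        0.00065543]), 'joint_efforts': array([ 7.73892389e-02, -5.25668120e+01, -2.84717685e+01, -3.35699343e-02,
       -1.36890985e+00, -5.83626330e-02]), 'eef_pos': array([553.679941  ,  45.45664027, 124.62792967]), 'tcp_rot': array([-3.14109895e+00,  2.10566539e-05,  1.58038707e+00]), 'contact_force': array([-4.26456925, -0.0280261 ,  7.02508547]), 'wrist_torque': array([ 0.01023135,  0.65264198, -0.08326218]), 'grasp_force': 40.50293147563934, 'opening': 0.13218583867990188}
```

View pics/z5.png

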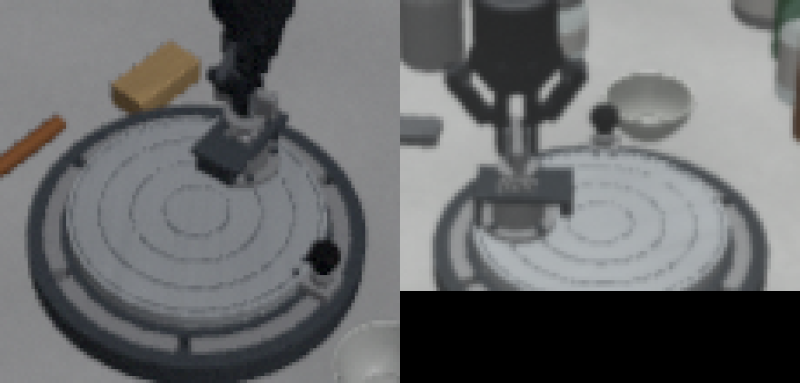

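The fingers hold the key squarely at 40 N, tips above the collar. Now I turn backward in small steps while watching Fz.

Emit:
{"fn": "arm_command", "kwargs": {
  "deltas": [
    {"hand":0,"tx":0,"ty":-0.8,"tz":0,"wx":0,"wy":0,"wz":-0.16},
    {"hand":0,"tx":0,"ty":0,"tz":-0.15,"wx":0,"wy":0,"wz":-0.16},
    {"hand":0,"tx":0,"ty":0,"tz":-0.15,"wx":0,"wy":0,"wz":-0.16},
    {"hand":0,"tx":0,"ty":0,"tz":-0.15,"wx":0,"wy":0,"wz":-0.16},
    {"hand":0,"tx":0,"ty":0,"tz":0,"wx":0,"wy":0,"wz":0}
  ]
}}

```text
clock: 11.55
eef_pos: [552.5, 45.4, 125.2]
tcp_rot: [-3.141, -0.001, 2.223]
contact_force: [-6.8, 0.6, 8.5]
opening: 0.131
grasp_force: 40.8
```

Emit:
{"fn": "arm_command", "kwargs": {
  "deltas": [
    {"hand":0,"tx":0,"ty":0,"tz":-0.15,"wx":0,"wy":0,"wz":-0.16},
    {"hand":0,"tx":0,"ty":0,"tz":-0.15,"wx":0,"wy":0,"wz":-0.16},
    {"hand":0,"tx":0,"ty":0,"tz":0,"wx":0,"wy":0,"wz":0}
  ]
}}

```text
clock: 11.92
eef_pos: [552.1, 45.4, 125.3]
tcp_rot: [-3.14, -0.002, 2.543]
contact_force: [-7.0, 0.3, 8.5]
opening: 0.132
grasp_force: 40.8
```

Emit:
{"fn": "arm_command", "kwargs": {
  "deltas": [
    {"hand":0,"tx":0,"ty":0,"tz":-0.15,"wx":0,"wy":0,"wz":-0.16},
    {"hand":0,"tx":0,"ty":0,"tz":-0.15,"wx":0,"wy":0,"wz":-0.16},
    {"hand":0,"tx":0,"ty":0,"tz":0,"wx":0,"wy":0,"wz":0}
  ]
}}

```text
clock: 12.3
eef_pos: [551.8, 45.3, 125.2]
tcp_rot: [-3.141, -0.002, 2.863]
contact_force: [-6.7, -1.1, 4.4]
opening: 0.135
grasp_force: 40.2
```

Emit:
{"fn": "arm_command", "kwargs": {
  "deltas": [
    {"hand":0,"tx":0,"ty":0,"tz":0,"wx":0,"wy":0,"wz":-0.16},
    {"hand":0,"tx":0,"ty":0,"tz":0,"wx":0,"wy":0,"wz":0}
  ]
}}

```text
clock: 12.55
eef_pos: [551.7, 45.0, 124.5]
tcp_rot: [-3.14, -0.003, 3.022]
contact_force: [-3.6, -3.1, -2.6]
opening: 0.134
grasp_force: 39.1
```

Emit:
{"fn": "arm_command", "kwargs": {
  "deltas": [
    {"hand":0,"tx":0,"ty":0,"tz":0,"wx":0,"wy":0,"wz":-0.16},
    {"hand":0,"tx":0,"ty":0,"tz":0,"wx":0,"wy":0,"wz":0}
  ]
}}

```text
clock: 12.8
eef_pos: [551.7, 44.7, 124.3]
tcp_rot: [-3.14, -0.003, -3.102]
contact_force: [-4.7, -4.5, -3.9]
opening: 0.135
grasp_force: 39.1
```

Fz went from +8.5 to −3.9 N, which is the screw's own weight, so the thread start came at yaw ≈2.85. I turn a little further and lower the screw.

Emit:
{"fn": "arm_command", "kwargs": {
  "deltas": [
    {"hand":0,"tx":0,"ty":0,"tz":0,"wx":0,"wy":0,"wz":-0.16},
    {"hand":0,"tx":0,"ty":0,"tz":1.5,"wx":0,"wy":0,"wz":0},
    {"hand":0,"tx":0,"ty":0,"tz":1.5,"wx":0,"wy":0,"wz":0},
    {"hand":0,"tx":0,"ty":0,"tz":1.5,"wx":0,"wy":0,"wz":0},
    {"hand":0,"tx":0,"ty":0,"tz":0,"wx":0,"wy":0,"wz":0}
  ]
}}

```text
clock: 13.42
eef_pos: [551.8, 44.4, 120.4]
tcp_rot: [-3.141, -0.003, -2.944]
contact_force: [-6.4, -5.9, 1.7]
opening: 0.132
grasp_force: 40.2
```

Emit:
{"fn": "arm_command", "kwargs": {
  "deltas": [
    {"hand":0,"tx":0,"ty":0,"tz":1,"wx":0,"wy":0,"wz":0},
    {"hand":0,"tx":0,"ty":0,"tz":1,"wx":0,"wy":0,"wz":0},
    {"hand":0,"tx":0,"ty":0,"tz":0,"wx":0,"wy":0,"wz":0}
  ]
}}

```text
clock: 13.8
eef_pos: [551.9, 44.5, 120.0]
tcp_rot: [-3.141, -0.003, -2.944]
contact_force: [-12.7, -7.6, 22.5]
opening: 0.133
grasp_force: 42.9
```

It is bottomed: Fz rises to 22 N after about a 5–6 mm drop. I open briefly so the screw settles and the side load is relieved.

Emit:
{"fn": "arm_command", "kwargs": {
  "deltas": [
    {"hand":30,"tx":0,"ty":0,"tz":-2,"wx":0,"wy":0,"wz":0},
    {"hand":30,"tx":0,"ty":0,"tz":0,"wx":0,"wy":0,"wz":0},
    {"hand":30,"tx":0,"ty":0,"tz":0,"wx":0,"wy":0,"wz":0}
  ]
}}

```text
clock: 14.18
eef_pos: [553.6, 45.6, 120.4]
tcp_rot: [3.142, 0.001, -2.943]
contact_force: [-0.2, 0.4, 0.1]
opening: 0.352
grasp_force: 0.0
```

```bash
python3 - <<'E'
from h import *
a=grab('scene')['image'][180:290,225:340,::-1];b=grab('side')['image'][160:240,245:355,::-1]
cv2.imwrite('pics/z6.png',np.hstack([cv2.resize(a,(400,383),interpolation=3),np.vstack([cv2.resize(b,(400,291),interpolation=3),np.zeros((92,400,3),np.uint8)])]))
print(r.sense()['eef_pos'],r.sense()['contact_force'],r.sense()['qpos'])
E
```

```text
[553.36137927  45.58278868 120.181714  ] [ 1.32795443 -0.79977677  0.90871135] [ 7.94678011e-02  3.79250603e-01  1.87891035e+00  4.07371399e-05
  8.83511372e-01 -1.69024468e+00]
```

View pics/z6.png

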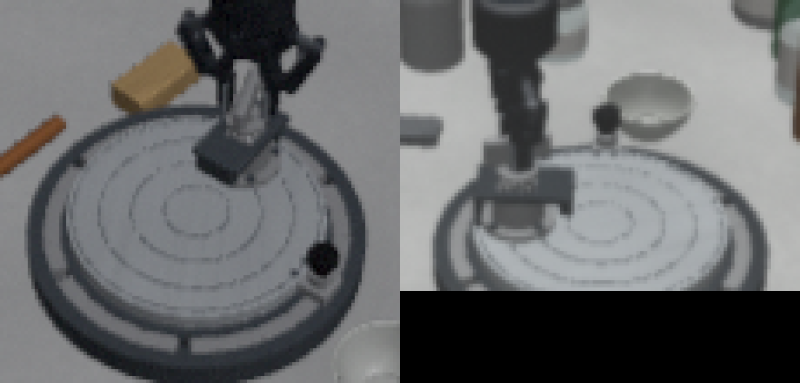

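The screw has dropped and the plunger is still home. I recentre by about 1.9 mm toward the screw axis, regrip and turn forward. Leg 1 is 3.06 rad, following down 0.95 mm/rad.

Emit:
{"fn": "arm_command", "kwargs": {
  "deltas": [
    {"hand":30,"tx":1.8,"ty":-0.8,"tz":0,"wx":0,"wy":0,"wz":0},
    {"hand":0,"tx":0,"ty":0,"tz":0,"wx":0,"wy":0,"wz":0},
    {"hand":0,"tx":0,"ty":0,"tz":0,"wx":0,"wy":0,"wz":0},
    {"hand":0,"tx":0,"ty":0,"tz":0,"wx":0,"wy":0,"wz":0},
    {"hand":0,"tx":0,"ty":0,"tz":0.16,"wx":0,"wy":0,"wz":0.17},
    {"hand":0,"tx":0,"ty":0,"tz":0.16,"wx":0,"wy":0,"wz":0.17},
    {"hand":0,"tx":0,"ty":0,"tz":0.16,"wx":0,"wy":0,"wz":0.17},
    {"hand":0,"tx":0,"ty":0,"tz":0.16,"wx":0,"wy":0,"wz":0.17}
  ]
}}

```text
clock: 15.28
eef_pos: [551.7, 44.8, 119.7]
tcp_rot: [3.141, -0.0, 2.655]
contact_force: [-0.4, 2.6, 0.2]
opening: 0.132
grasp_force: 42.7
```

Emit:
{"fn": "arm_command", "kwargs": {
  "deltas": [
    {"hand":0,"tx":0,"ty":0,"tz":0.16,"wx":0,"wy":0,"wz":0.17},
    {"hand":0,"tx":0,"ty":0,"tz":0.16,"wx":0,"wy":0,"wz":0.17},
    {"hand":0,"tx":0,"ty":0,"tz":0.16,"wx":0,"wy":0,"wz":0.17},
    {"hand":0,"tx":0,"ty":0,"tz":0.16,"wx":0,"wy":0,"wz":0.17},
    {"hand":0,"tx":0,"ty":0,"tz":0.16,"wx":0,"wy":0,"wz":0.17},
    {"hand":0,"tx":0,"ty":0,"tz":0.16,"wx":0,"wy":0,"wz":0.17},
    {"hand":0,"tx":0,"ty":0,"tz":0.16,"wx":0,"wy":0,"wz":0.17}
  ]
}}

```text
clock: 16.15
eef_pos: [553.8, 45.3, 119.0]
tcp_rot: [3.138, -0.002, 1.465]
contact_force: [7.0, 5.0, -3.4]
opening: 0.132
grasp_force: 42.1
```

Emit:
{"fn": "arm_command", "kwargs": {
  "deltas": [
    {"hand":0,"tx":0,"ty":0,"tz":0.16,"wx":0,"wy":0,"wz":0.17},
    {"hand":0,"tx":0,"ty":0,"tz":0.16,"wx":0,"wy":0,"wz":0.17},
    {"hand":0,"tx":0,"ty":0,"tz":0.16,"wx":0,"wy":0,"wz":0.17},
    {"hand":0,"tx":0,"ty":0,"tz":0.16,"wx":0,"wy":0,"wz":0.17},
    {"hand":0,"tx":0,"ty":0,"tz":0.16,"wx":0,"wy":0,"wz":0.17},
    {"hand":0,"tx":0,"ty":0,"tz":0.16,"wx":0,"wy":0,"wz":0.17},
    {"hand":0,"tx":0,"ty":0,"tz":0.16,"wx":0,"wy":0,"wz":0.17},
    {"hand":0,"tx":0,"ty":0,"tz":0,"wx":0,"wy":0,"wz":0}
  ]
}}

```text
clock: 17.15
eef_pos: [555.7, 44.2, 118.5]
tcp_rot: [3.139, -0.008, 0.278]
contact_force: [11.5, -2.1, -4.0]
opening: 0.132
grasp_force: 42.1
```

The turn tracks exactly (3.06 rad). The axis works out to about (553.7, 44.8). I release, rise 45 mm, turn the hand back by π and recentre.

Emit:
{"fn": "arm_command", "kwargs": {
  "deltas": [
    {"hand":40,"tx":0,"ty":0,"tz":0,"wx":0,"wy":0,"wz":0},
    {"hand":60,"tx":0,"ty":0,"tz":0,"wx":0,"wy":0,"wz":0},
    {"hand":70,"tx":1.9,"ty":0.2,"tz":-15,"wx":0,"wy":0,"wz":0},
    {"hand":70,"tx":0,"ty":0,"tz":-30,"wx":0,"wy":0,"wz":0},
    {"hand":70,"tx":0,"ty":0,"tz":0,"wx":0,"wy":0,"wz":-0.174533},
    {"hand":70,"tx":0,"ty":0,"tz":0,"wx":0,"wy":0,"wz":-0.174533},
    {"hand":70,"tx":0,"ty":0,"tz":0,"wx":0,"wy":0,"wz":-0.174533},
    {"hand":70,"tx":0,"ty":0,"tz":0,"wx":0,"wy":0,"wz":-0.174533}
  ]
}}

```text
clock: 18.15
eef_pos: [553.8, 44.8, 163.6]
tcp_rot: [3.141, -0.001, 0.985]
contact_force: [-0.2, 0.8, -0.4]
opening: 0.814
grasp_force: 0.0
```

Emit:
{"fn": "arm_command", "kwargs": {
  "deltas": [
    {"hand":70,"tx":0,"ty":0,"tz":0,"wx":0,"wy":0,"wz":-0.174533},
    {"hand":70,"tx":0,"ty":0,"tz":0,"wx":0,"wy":0,"wz":-0.174533},
    {"hand":70,"tx":0,"ty":0,"tz":0,"wx":0,"wy":0,"wz":-0.174533},
    {"hand":70,"tx":0,"ty":0,"tz":0,"wx":0,"wy":0,"wz":-0.174533},
    {"hand":70,"tx":0,"ty":0,"tz":0,"wx":0,"wy":0,"wz":-0.174533},
    {"hand":70,"tx":0,"ty":0,"tz":0,"wx":0,"wy":0,"wz":-0.174533},
    {"hand":70,"tx":0,"ty":0,"tz":0,"wx":0,"wy":0,"wz":-0.174533},
    {"hand":70,"tx":0,"ty":0,"tz":0,"wx":0,"wy":0,"wz":-0.174533}
  ]
}}

```text
clock: 19.15
eef_pos: [553.8, 44.8, 163.5]
tcp_rot: [3.141, 0.0, 2.381]
contact_force: [-0.7, -0.2, 0.6]
opening: 0.822
grasp_force: 0.0
```

Emit:
{"fn": "arm_command", "kwargs": {
  "deltas": [
    {"hand":70,"tx":0,"ty":0,"tz":0,"wx":0,"wy":0,"wz":-0.174533},
    {"hand":70,"tx":0,"ty":0,"tz":0,"wx":0,"wy":0,"wz":-0.174533},
    {"hand":70,"tx":0,"ty":0,"tz":0,"wx":0,"wy":0,"wz":-0.174533},
    {"hand":70,"tx":0,"ty":0,"tz":0,"wx":0,"wy":0,"wz":-0.174533},
    {"hand":70,"tx":0,"ty":0,"tz":0,"wx":0,"wy":0,"wz":-0.174533},
    {"hand":70,"tx":0,"ty":0,"tz":0,"wx":0,"wy":0,"wz":-0.174533},
    {"hand":60,"tx":0,"ty":0,"tz":0,"wx":0,"wy":0,"wz":0}
  ]
}}

```text
clock: 20.02
eef_pos: [553.8, 44.8, 163.3]
tcp_rot: [-3.141, 0.001, -2.862]
contact_force: [-0.1, 0.1, 0.1]
opening: 0.702
grasp_force: 0.0
```

Emit:
{"fn": "arm_command", "kwargs": {
  "deltas": [
    {"hand":60,"tx":0,"ty":0,"tz":30,"wx":0,"wy":0,"wz":0},
    {"hand":40,"tx":0,"ty":0,"tz":15,"wx":0,"wy":0,"wz":0},
    {"hand":20,"tx":0,"ty":0,"tz":0,"wx":0,"wy":0,"wz":0},
    {"hand":0,"tx":0,"ty":0,"tz":0,"wx":0,"wy":0,"wz":0},
    {"hand":0,"tx":0,"ty":0,"tz":0,"wx":0,"wy":0,"wz":0},
    {"hand":0,"tx":0,"ty":0,"tz":0,"wx":0,"wy":0,"wz":0},
    {"hand":0,"tx":0,"ty":0,"tz":0,"wx":0,"wy":0,"wz":0}
  ]
}}

```text
clock: 20.9
eef_pos: [554.0, 44.7, 117.8]
tcp_rot: [-3.141, 0.001, -2.861]
contact_force: [2.0, -0.1, -0.9]
opening: 0.134
grasp_force: 44.1
```

Emit:
{"fn": "arm_command", "kwargs": {
  "deltas": [
    {"hand":0,"tx":0,"ty":0,"tz":0.16,"wx":0,"wy":0,"wz":0.17},
    {"hand":0,"tx":0,"ty":0,"tz":0.16,"wx":0,"wy":0,"wz":0.17},
    {"hand":0,"tx":0,"ty":0,"tz":0.16,"wx":0,"wy":0,"wz":0.17},
    {"hand":0,"tx":0,"ty":0,"tz":0.16,"wx":0,"wy":0,"wz":0.17},
    {"hand":0,"tx":0,"ty":0,"tz":0.16,"wx":0,"wy":0,"wz":0.17},
    {"hand":0,"tx":0,"ty":0,"tz":0.16,"wx":0,"wy":0,"wz":0.17},
    {"hand":0,"tx":0,"ty":0,"tz":0.16,"wx":0,"wy":0,"wz":0.17},
    {"hand":0,"tx":0,"ty":0,"tz":0.16,"wx":0,"wy":0,"wz":0.17}
  ]
}}

```text
clock: 21.9
eef_pos: [553.9, 44.4, 116.5]
tcp_rot: [3.141, 0.001, 2.057]
contact_force: [0.7, -2.2, -1.0]
opening: 0.132
grasp_force: 44.2
```

Emit:
{"fn": "arm_command", "kwargs": {
  "deltas": [
    {"hand":0,"tx":0,"ty":0,"tz":0.16,"wx":0,"wy":0,"wz":0.17},
    {"hand":0,"tx":0,"ty":0,"tz":0.16,"wx":0,"wy":0,"wz":0.17},
    {"hand":0,"tx":0,"ty":0,"tz":0.16,"wx":0,"wy":0,"wz":0.17},
    {"hand":0,"tx":0,"ty":0,"tz":0.16,"wx":0,"wy":0,"wz":0.17},
    {"hand":0,"tx":0,"ty":0,"tz":0.16,"wx":0,"wy":0,"wz":0.17},
    {"hand":0,"tx":0,"ty":0,"tz":0.16,"wx":0,"wy":0,"wz":0.17},
    {"hand":0,"tx":0,"ty":0,"tz":0.16,"wx":0,"wy":0,"wz":0.17}
  ]
}}

```text
clock: 22.78
eef_pos: [553.6, 44.4, 115.4]
tcp_rot: [3.141, 0.0, 0.867]
contact_force: [-0.4, -2.1, 0.7]
opening: 0.133
grasp_force: 44.4
```

Emit:
{"fn": "arm_command", "kwargs": {
  "deltas": [
    {"hand":0,"tx":0,"ty":0,"tz":0.16,"wx":0,"wy":0,"wz":0.17},
    {"hand":0,"tx":0,"ty":0,"tz":0.16,"wx":0,"wy":0,"wz":0.17},
    {"hand":0,"tx":0,"ty":0,"tz":0.16,"wx":0,"wy":0,"wz":0.17},
    {"hand":0,"tx":0,"ty":0,"tz":0.16,"wx":0,"wy":0,"wz":0.17},
    {"hand":0,"tx":0,"ty":0,"tz":0.16,"wx":0,"wy":0,"wz":0.17},
    {"hand":0,"tx":0,"ty":0,"tz":0.16,"wx":0,"wy":0,"wz":0.17},
    {"hand":0,"tx":0,"ty":0,"tz":0.16,"wx":0,"wy":0,"wz":0.17},
    {"hand":0,"tx":0,"ty":0,"tz":0,"wx":0,"wy":0,"wz":0}
  ]
}}

```text
clock: 23.78
eef_pos: [553.4, 44.7, 114.2]
tcp_rot: [3.141, 0.0, -0.317]
contact_force: [-1.4, 0.1, 1.6]
opening: 0.131
grasp_force: 44.6
```

Emit:
{"fn": "arm_command", "kwargs": {
  "deltas": [
    {"hand":0,"tx":0,"ty":0,"tz":0,"wx":0,"wy":0,"wz":0},
    {"hand":0,"tx":0,"ty":0,"tz":0,"wx":0,"wy":0,"wz":0},
    {"hand":0,"tx":0,"ty":0,"tz":0,"wx":0,"wy":0,"wz":0}
  ]
}}

```text
clock: 24.15
eef_pos: [553.5, 44.7, 114.1]
tcp_rot: [3.142, 0.0, -0.317]
contact_force: [-2.7, -1.1, 5.5]
opening: 0.134
grasp_force: 45.1
```

```bash
python3 - <<'E'
from h import *
a=grab('scene')['image'][180:290,225:340,::-1];b=grab('side')['image'][160:240,245:355,::-1]
cv2.imwrite('pics/z7.png',np.hstack([cv2.resize(a,(400,383),interpolation=3),np.vstack([cv2.resize(b,(400,291),interpolation=3),np.zeros((92,400,3),np.uint8)])]))
E
```

```text
(no output)
```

View pics/z7.png

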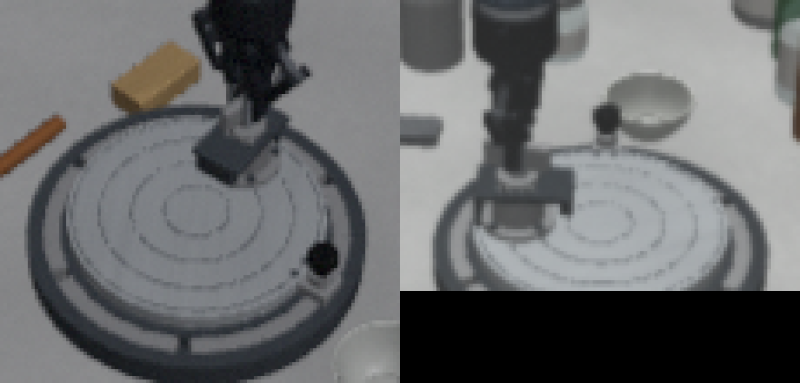

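The screw is held and sits about 6 mm below the drop level after about one turn from the drop. The plunger knob is home at (322,260), and the bystanders in these crops have not moved. I'm handing in.

```bash
python3 -c "
from rig import r
print(r.sign_off())"
```

```text
the job is handed in; nothing more can be done
None
```

I've handed the job in: the turntable head is one slot clockwise with the plunger down, and the clamp screw is about one turn into its thread (roughly 6.3 rad from the drop) and still gripped; sign-off returned no verdict.

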